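# Lever the power-bank station back into its foot shoes

## Robot

A 7-joint arm with a two-finger parallel gripper is mounted at the origin on the work surface. World frame = base frame: x ahead of the robot, y to its left, z up, the work surface at z = 0. Lengths are in m, angles in rad, forces in N, time in s.
With the tool pointing down it reaches from about 0.4 to 0.85 m from the base axis. Payload 10.4 kg.
Tool frame: the origin (TCP) lies on the mounting face of the last link; the fingertips stand r.tips_ahead ahead of it and the grasp point (between the pads) lies 164 mm ahead of it (r.tips_ahead is the distance from the TCP to the fingertips, in m); z points along the fingers, y is the line along which they close (so a half turn about z gives the same grasp; the last joint's range is limited). The gripper opens to 87 mm and grips with 3 to 60 N. Pads are 19 mm wide; open, the fingers measure 117 mm over their backs; the gripper's body (75 mm by 190 mm) begins 51 mm behind the grasp point.
Start: joints at [-1.123, 0.332, -0.065, 1.46, 0.022, 1.35, -0.088], TCP at [0.283, 0.557, 0.405] pointing down, gripper open.
Joint ranges: [-2.6, 2.6], [-0.5, 2.12], [-1.47, 1.34], [0.16, 2.42], [-1.27, 4.41], [0.06, 2.06], [-2.6, 2.6]. Speed limits (rad/s): [2.22, 2.22, 2.79, 2.79, 3.14, 3.14, 3.14].

## Interface

Orientations are given as a unit quaternion [x, y, z, w].
In Python, from bench import telemetry, imaging, job, r gives the robot as it stands.
- The arm moves only by the tool move_arm, never from a script. Its argument "steps" is a list of rows, each an object of numbers: "dx", "dy", "dz": the shift along the tool's x, y, z in cm; "spin": the turn about the tool's z in rad. In form: [{"dx": .., "dy": .., "dz": .., "spin": ..}, ...]. A call has 1 to 12 rows; each row shifts and turns the commanded pose from where the row before left it, along the tool's axes as they then stand; what a row does not reach is not made up. A row lasts 1/10 s, in which the tool goes at most 50 mm and 8.59 degrees, less where a joint would pass 70% of its speed; a pose out of reach is approached as far as the arm can. A call with a gripper value outside its range is refused whole. "claw" is the finger opening in cm, from 0 to 8.7, set as the call begins (left out, the last holds). The fingers move at their own pace and stop on an object; "squeeze" is the grip in N (left out, the last holds). Time passes only in rows, so rows that do not move let the fingers close. It gives the time, the measured TCP pose, the force, the opening and the grip force at its end, in the units of the state.
- telemetry.read_state(): the state, without advancing time (a new reading comes with each control period).
- imaging.camera(name): name is "scene" or "side" or "wrist"; returns a dict with "img" (400x640x3 uint8, red, green, blue), "camera_matrix" (3x3 intrinsics, pixels), "R" (3x3) and "t" (3): a world point X has camera coordinates R X + t. Camera axes: x right, y down, z forward; pixel columns grow to the right and rows downward; lengths in m; the calibration is good to about 2 mm. A picture is of the moment at which its call begins. There is no depth.
- job.close_job(): hands the job in; it is judged then, once.
The state is a dict: "time": time; "joint_positions": joint angles; "joint_vel": joint speeds; "joint_torque": joint torques, N m; "ee_pos": TCP position; "eef_rot": TCP orientation; "ft_force": force on the tool from outside, world axes, zero at the start; "torque": the same for the moment, N m; "width": finger opening in m; "grip_force": force on a finger pad.
Only numpy, scipy, OpenCV 4.12 (cv2) and the standard library are available. Lean on these libraries where they do the work, as an engineer would, in place of code of your own. Each camera call takes 0.05 s, during which the arm holds its last target. There are 200 camera calls.

## Task

The heavy power-bank station has been knocked out of the two steel foot shoes screwed to the counter: slide the pry bar over the wooden block and under the edge of the station that faces the block, and lever that side up just far enough for its feet to clear the counter and the shoe plates. Keeping it up, swing the bar's handle sideways so that the bar carries the feet over the shoe plates until they just come up against the thin upright stops, without leaning on them, then let the station down gently with both feet standing in their shoes, draw the bar right out and leave it lying at rest, clear of the station. Move the station with the bar only, never by hand, do not force anything, do not tip it far back, and leave the printer, the cup and the telephone where they are.

Things in the scene. Friction and masses are not known exactly. Their poses are not given: they have to be found in the camera images.
- station: White box, about 4.5 kg, 200 (x) by 170 (y) by 187 mm high, flat underside 20 mm up on four feet (14 mm across, at x +-75, y +-65 mm), rubber in front, hard plastic glides behind. Origin at counter level under its centre, z up. Lever the lower edge of its -y side (y = -85) midway between the feet there: it tilts on the rear glides (y = +65) and, carried sideways, turns about a point behind them.
- foot_left (a point): Centre of the sole of the front foot at the station's x = -75, y = -65 mm; axes as the station's.
- foot_right (a point): Centre of the sole of the front foot at the station's x = +75, y = -65 mm; axes as the station's.
- shoe_left (a point): Where foot_left's sole belongs: on its fixed steel shoe plate, 4 mm above the counter, foot just touching the stop. z up, x towards the stop. Plate from x -12 to +7, y +-23 mm; upright stop from x +7 to +10, its top 16 mm above the counter. The foot starts 21 to 28 mm off on the -x side, beside the plate. Feet raised 6 to 12 mm pass over the plate and still meet the stop.
- shoe_right (a point): The same for foot_right; the two shoes are alike and parallel, 150 mm apart.
- block: Loose hardwood block, the fulcrum, 80 (x) by 45 (y) by 30 mm high, lying ready in front of the station's -y edge, long side along it, its nearer top edge 70 to 80 mm from that edge. Need not be moved. Origin at the centre of its underside; y towards the station.
- bar_grip (a point): Grip point on the pry bar's black rubber handle (150 mm long, 26 wide, 20 thick), 40 mm behind the handle's front end, 10 mm above the bar's flat underside. x along the bar to its tip, y across, z up as it lies. Bar 380 mm long, 0.6 kg, centre of mass about 35 mm from here towards the tip. Starts flat on the counter.
- bar_tip (a point): Middle of the tip of the bar's steel blade, 270 mm in front of bar_grip along x, 1.5 mm above the underside; axes as bar_grip. Blade 28 mm wide, 7 thick, its top face tapering to 3 mm over the last 45 mm, toothed there so that it bites what it lifts; underside flat, level with the handle's.
- printer: Black receipt printer, 130 by 125 by 113 mm high, loose, to be left alone. Origin at the centre of its underside.
- cup: Lidded drink cup with a straw, 86 mm across and 126 mm high, loose, to be left alone. Origin at the centre of its underside.
- phone: White desk telephone, 150 by 190 by 72 mm high, loose, to be left alone. Origin at the centre of its underside.

How it is judged:
By the outcome, as a careful person would: the job done as asked, in the order asked, and still so for the second after the job is handed in, with the robot touching nothing.
It also fails if it takes over 72 s, if anything falls off the work surface, if the arm or the gripper's body presses on something with over 40 N, if the wrist force passes 120 N, or if a joint passes its speed limit or range.

## Working session

There is one attempt and no reset: what is moved stays moved. The work goes in short steps, Python scripts to look and compute and a tool call to move; the robot and the scene stay as the last step left them, time stands still between calls to the robot, and variables do not carry over. Pictures are saved under pics/ and viewed, at most 10 in all, crops included, and the job is handed in when it is done.

Besides the shell and the picture viewer there is one more tool, called after "Emit:" by a JSON object that holds its "api" and its "payload", one argument or row to a line. move_arm: Moves the arm, as the interface text tells. Its arguments: {"type":"object","properties":{"steps":{"type":"array","items":{"type":"object","properties":{"dx":{"type":"number"},"dy":{"type":"number"},"dz":{"type":"number"},"spin":{"type":"number"}}}},"claw":{"type":"number"},"squeeze":{"type":"number"}},"required":["steps"]}

```bash
mkdir -p pics; ls; python3 - <<'E'
from bench import telemetry, imaging, job, r
import cv2
s=telemetry.read_state(); print({k:(s[k]) for k in s}); print(r.tips_ahead)
for n in("scene","side"):
    c=imaging.camera(n); cv2.imwrite(f"pics/{n}0.png",c["img"][:,:,::-1]); print(n,c["camera_matrix"],c["R"],c["t"])
E
```

```text
pics
{'time': 0.0, 'joint_positions': array([-1.12261296,  0.33286249, -0.06470071,  1.46094364,  0.02159349,
        1.34990131, -0.08848981]), 'joint_vel': array([ 0.00031227,  0.00116838,  0.00033329, -0.00034044,  0.00056535,
        0.00062131, -0.00045311]), 'joint_torque': array([ 6.31502407e-04, -6.23255324e+01,  2.52420281e-02, -3.89897060e+01,
       -6.11464237e-02,  3.99174623e-02,  1.18601570e-04]), 'ee_pos': array([0.28342415, 0.55689448, 0.40395851]), 'eef_rot': array([ 2.33209011e-01,  9.72426374e-01, -6.96562070e-04, -1.36302032e-04]), 'ft_force': array([ 0.11380223,  0.40256011, -0.0449954 ]), 'torque': array([-0.00260775,  0.0035731 , -0.0362913 ]), 'grip_force': 0.0, 'width': 0.08706847738846837}
0.1822
scene [[499.20611517   0.         319.34554142]
 [  0.         499.20611517 196.34567175]
 [  0.           0.           1.        ]] [[ 7.69510635e-01 -6.38633682e-01  6.34931956e-04]
 [-6.05183905e-01 -7.29522723e-01 -3.18667598e-01]
 [ 2.03975059e-01  2.44833855e-01 -9.47866319e-01]] [-0.36885344  0.3429964   1.18600518]
side [[385.7172826    0.         315.46265852]
 [  0.         385.7172826  195.98117522]
 [  0.           0.           1.        ]] [[ 0.66699892  0.74496823  0.01160938]
 [ 0.56544939 -0.49599943 -0.65897765]
 [-0.48515917  0.4461019  -0.75207292]] [-0.36458045 -0.27478198  1.32201205]
```

View pics/scene0.png

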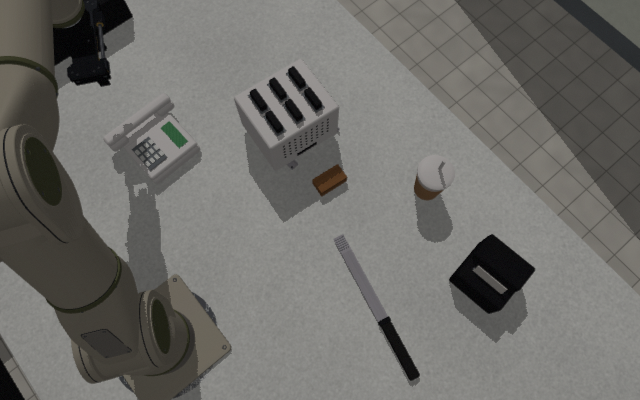

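View pics/side0.png

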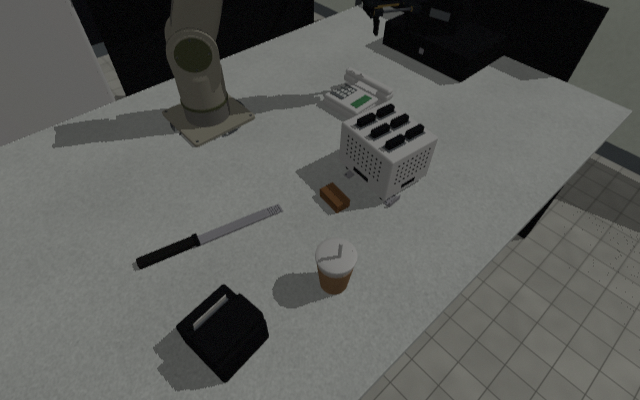

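The scene view shows the station top around (287,100), the block at (330,180) and the bar from (415,378) to (340,237). The side view shows the same items, with the shoes near (349,173) and (390,201). I'll enlarge both to read precise pixels.

```bash
python3 - <<'E'
import cv2,numpy as np
def crop(n,x0,y0,w,h,k):
    im=cv2.imread(f"pics/{n}0.png")[y0:y0+h,x0:x0+w]
    im=cv2.resize(im,None,fx=k,fy=k,interpolation=cv2.INTER_CUBIC)
    im=cv2.convertScaleAbs(im,alpha=1.3)
    for i in range(0,w,10): cv2.line(im,(i*k,0),(i*k,5+5*(i%50==0)),(0,0,255),1); cv2.putText(im,str(x0+i),(i*k,20),0,.35,(0,0,255)) if i%20==0 else 0
    for i in range(0,h,10): cv2.line(im,(0,i*k),(5,i*k),(0,0,255),1); cv2.putText(im,str(y0+i),(8,i*k+4),0,.35,(0,0,255)) if i%20==0 else 0
    return im
cv2.imwrite("pics/c1.png",crop("scene",230,60,130,140,4))
cv2.imwrite("pics/c2.png",crop("side",315,95,130,120,5))
E
```

```text
(no output)
```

View pics/c1.png

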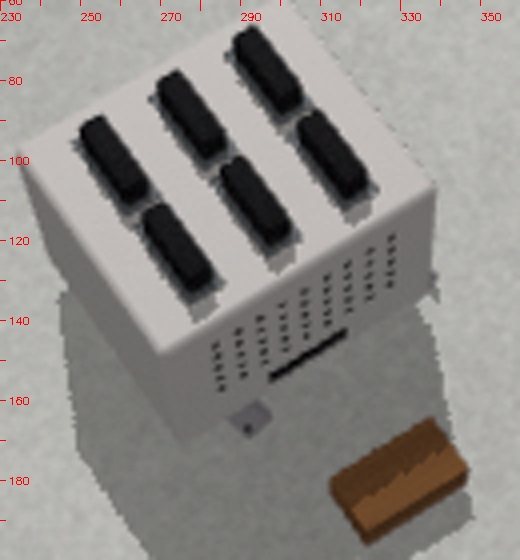

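View pics/c2.png

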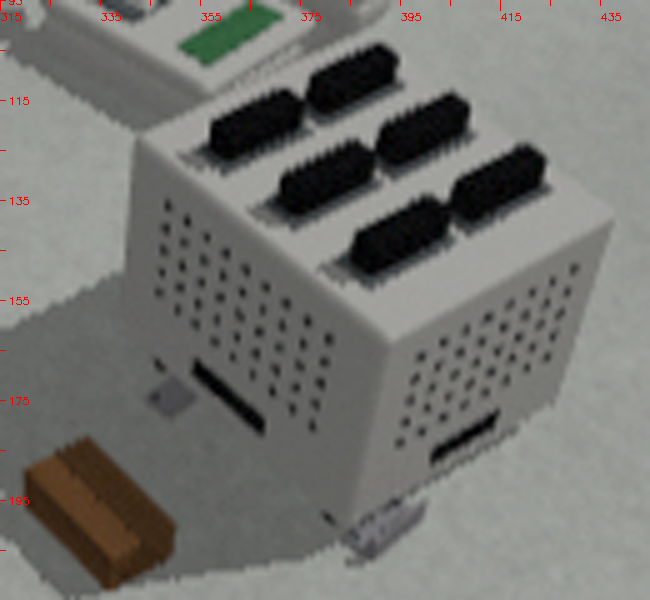

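The scene crop shows station top corners at (235,98), (270.5,148), (338.5,106) and (308,61), with shoe_left at (292,164) and the block top from (313,180) to (347,176). The side crop shows top corners at (342.5,122), (393,163.5) and (437.5,139), with shoe_right near (391,201). Next come the fit and a crop of the bar.

```bash
cat > h.py <<'E'
import numpy as np, cv2
from scipy.optimize import least_squares
K={"scene":(np.array([[499.206,0,319.3455],[0,499.206,196.3457],[0,0,1]]),np.array([[7.69510635e-01,-6.38633682e-01,6.34931956e-04],[-6.05183905e-01,-7.29522723e-01,-3.18667598e-01],[2.03975059e-01,2.44833855e-01,-9.47866319e-01]]),np.array([-0.36885344,0.3429964,1.18600518])),
"side":(np.array([[385.717,0,315.4627],[0,385.717,195.9812],[0,0,1]]),np.array([[0.66699892,0.74496823,0.01160938],[0.56544939,-0.49599943,-0.65897765],[-0.48515917,0.4461019,-0.75207292]]),np.array([-0.36458045,-0.27478198,1.32201205]))}
def ray(cam,uv,z):
    k,R,t=cam if isinstance(cam,tuple) else K[cam]
    d=R.T@np.linalg.inv(k)@np.array([*uv,1.]); c=-R.T@t
    return c+d*(z-c[2])/d[2]
def proj(cam,X):
    k,R,t=cam if isinstance(cam,tuple) else K[cam]
    p=(k@(R@np.asarray(X,float).T+t[:,None])).T; return p[:,:2]/p[:,2:]
def fit(obs,p0):  # obs: list of (cam,localpoint,uv) ; pose x,y,yaw
    def W(p,l): c,s=np.cos(p[2]),np.sin(p[2]); return np.array([[p[0]+c*l[0]-s*l[1],p[1]+s*l[0]+c*l[1],l[2]]])
    f=lambda p:np.concatenate([(proj(c,W(p,l))[0]-uv) for c,l,uv in obs])
    q=least_squares(f,p0,loss="soft_l1"); return q.x,np.round(f(q.x),1)
E
python3 - <<'E'
from h import *
H=.187
a,b,c,d=(-.1,-.085,H),(.1,-.085,H),(.1,.085,H),(-.1,.085,H)
obs=[("scene",d,(235,98)),("scene",a,(270.5,148.5)),("scene",b,(338.5,106)),("side",a,(342.5,122)),("side",b,(393,163.5)),("side",c,(437.5,139))]
A,B=ray("scene",(270.5,148.5),H),ray("scene",(338.5,106),H); yaw=np.arctan2(B[1]-A[1],B[0]-A[0])
print("station",fit(obs,[*((A+B)/2)[:2],yaw]))
for uv in [(313,180.5),(337.5,164.5),(347,176.5),(322,194)]: print("blk",ray("scene",uv,.015 if 0 else .03).round(3))
print("shoeL scene",[ray("scene",u,.004).round(3) for u in [(292,164),(292,167),(298,164),(292,169)]],"side",[ray("side",u,.004).round(3) for u in[(346,174.5),(349,178.5),(354.5,174.5)]])
print("shoeR",[ray("side",u,.004).round(3) for u in[(385,203),(391,203)]])
print("bar",ray("scene",(340,237),.003).round(3),ray("scene",(415,378),.02).round(3),"cup",ray("scene",(430,195),.0).round(3),"prn",ray("scene",(495,262),.113).round(3))
im=cv2.imread("pics/scene0.png")[225:385,320:430]; a=cv2.resize(im[:80],None,fx=4,fy=4,interpolation=2)[:, :280];b=cv2.resize(im[80:],None,fx=4,fy=4,interpolation=2)
cv2.imwrite("pics/c3.png",np.hstack([a,b]))
E
```

```text
station (array([ 0.57441871,  0.224722  , -0.09992293]), array([-0.1, -3.6,  2.6,  0.4,  6.4, -0.6, -4.2, -4.8, -2.5, -3.8,  1.7,
       -6. ]))
blk [0.523 0.079 0.03 ]
blk [0.601 0.072 0.03 ]
blk [0.598 0.031 0.03 ]
blk [0.518 0.036 0.03 ]
shoeL scene [array([0.516, 0.158, 0.004]), array([0.511, 0.151, 0.004]), array([0.528, 0.148, 0.004]), array([0.507, 0.147, 0.004])] side [array([0.512, 0.152, 0.004]), array([0.529, 0.147, 0.004]), array([0.528, 0.171, 0.004])]
shoeR [array([0.661, 0.156, 0.004]), array([0.672, 0.168, 0.004])]
bar [ 0.485 -0.075  0.003] [ 0.399 -0.439  0.02 ] cup [ 0.74  -0.139  0.   ] prn [ 0.697 -0.362  0.113]
```

View pics/c3.png

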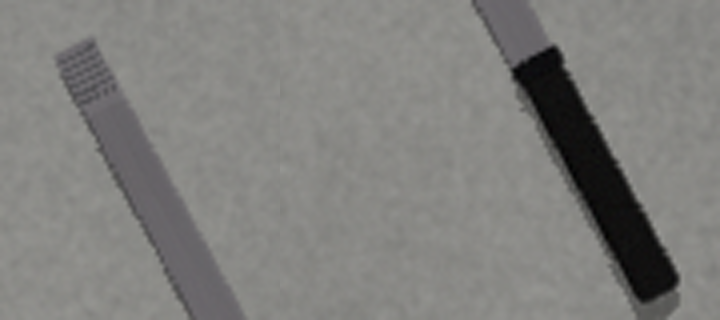

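The bar crop shows the tip midpoint at about (338.8,237.8), the handle front midpoint at (384,319.3) and the handle end at (414.8,378.3). The station fit is poor, because the body top is evidently lower than 187 mm, so I'll free the height.

```bash
python3 - <<'E'
from h import *
L=[(-.1,-.085),(.1,-.085),(.1,.085),(-.1,.085)]
ob=[("scene",3,(235,98)),("scene",0,(270.5,148.5)),("scene",1,(338.5,106)),("side",0,(342.5,122)),("side",1,(393,163.5)),("side",2,(437.5,139))]
def f(p):
    c,s=np.cos(p[2]),np.sin(p[2]);o=[]
    for cam,i,uv in ob:
        x,y=L[i]; o.append(proj(cam,[[p[0]+c*x-s*y,p[1]+s*x+c*y,p[3]]])[0]-uv)
    return np.concatenate(o)
q=least_squares(f,[.57,.22,-.1,.17]);p=q.x;print(p,f(p).round(1))
c,s=np.cos(p[2]),np.sin(p[2]);W=lambda x,y:np.array([p[0]+c*x-s*y,p[1]+s*x+c*y]).round(3)
print("feet",W(-.075,-.065),W(.075,-.065),"edge mid",W(0,-.085),"rear",W(0,.065))
t=ray("scene",(338.8,237.8),.003);h=ray("scene",(384.1,319.3),.018);e=ray("scene",(414.8,378.3),.02)
print(t,h,e,np.linalg.norm(t-e),np.linalg.norm(h-e)); d=(t-e)[:2];d/=np.linalg.norm(d);print("bar yaw",np.degrees(np.arctan2(d[1],d[0])),"grip",t[:2]-.27*d,"com",t[:2]-.235*d)
E
```

```text
[ 0.57312834  0.23920031 -0.09176166  0.16056659] [-2.5 -1.4 -0.2  1.1  1.6  0.6 -1.3  1.  -0.2  1.1  2.1 -0.9]
feet [0.492 0.181] [0.642 0.168] edge mid [0.565 0.155] rear [0.579 0.304]
[ 0.48155234 -0.07440682  0.003     ] [ 0.43279507 -0.2966655   0.018     ] [ 0.39841177 -0.43905827  0.02      ] 0.3743955566787323 0.14649884497589385
bar yaw 77.15611100985403 grip [ 0.42153258 -0.33765125] com [ 0.42931292 -0.30352697]
```

Emit:
{"api": "move_arm", "payload": {
  "steps": [
    {"dz":-1,"spin":0.148},
    {"dz":-1,"spin":0.148},
    {"dz":-1,"spin":0.148},
    {"spin":0.148},
    {"spin":0.148},
    {"spin":0.148},
    {"spin":0.148},
    {"spin":0.148},
    {"spin":0.148}
  ]
}}

```text
$.steps[0]: bad value
```

Emit:
{"api": "move_arm", "payload": {
  "steps": [
    {"dx":-3.6,"dy":2.85},
    {"dx":-3.6,"dy":2.85},
    {"dx":-3.6,"dy":2.85},
    {"dx":-3.6,"dy":2.85},
    {"dx":-3.6,"dy":2.85},
    {"dx":-3.6,"dy":2.85},
    {"dx":-3.6,"dy":2.85},
    {"dx":-3.6,"dy":2.85},
    {"dx":-3.6,"dy":2.85},
    {"dx":-3.6,"dy":2.85},
    {"dx":-3.6,"dy":2.85}
  ]
}}

```text
$.steps[0]: bad value
```

Emit:
{"api": "move_arm", "payload": {
  "steps": [
    {"dx":-4.9,"dy":0.24},
    {"dx":-4.9,"dy":0.24},
    {"dx":-4.9,"dy":0.24},
    {"dx":-4.9,"dy":0.24},
    {"dx":-4.9,"dy":0.24},
    {"dx":-4.9,"dy":0.24},
    {"dx":-4.9,"dy":0.24},
    {"dx":-4.9,"dy":0.24},
    {"dx":-4.9,"dy":0.24},
    {"dz":0}
  ]
}}

```text
$.steps[0]: bad value
```

```bash
cat >> h.py <<'E'
def snap(n,f=None):
    from bench import imaging
    c=imaging.camera(n); np.savez(f"pics/{f or n}.npz",k=c["camera_matrix"],R=c["R"],t=c["t"])
    if f: cv2.imwrite(f"pics/{f}.png",c["img"][:,:,::-1])
    return (c["camera_matrix"],c["R"],c["t"])
def load(f): d=np.load(f"pics/{f}.npz"); return (d["k"],d["R"],d["t"])
def pose():
    from bench import telemetry
    from scipy.spatial.transform import Rotation as Ro
    s=telemetry.read_state(); M=Ro.from_quat(s["eef_rot"]).as_matrix()
    print("t",round(s["time"],2),"p",s["ee_pos"].round(4),"xyaw",np.degrees(np.arctan2(M[1,0],M[0,0])).round(2),"z",M[:,2].round(3),"F",s["ft_force"].round(1),"w",round(s["width"],4),s["grip_force"],"j",s["joint_positions"].round(2)); return s["ee_pos"],M
E
python3 -c "
from h import *
pose();c=snap('wrist','w1');print(c)"
```

```text
t 0.1 p [0.2834 0.5569 0.4041] xyaw 153.03 z [-0.001 -0.001 -1.   ] F [-0.3  1.  -0.7] w 0.0871 0.0 j [-1.12  0.33 -0.06  1.46  0.02  1.35 -0.09]
(array([[348.97189656,   0.        , 314.18714107],
       [  0.        , 348.97189656, 196.28827041],
       [  0.        ,   0.        ,   1.        ]]), array([[ 0.45497564,  0.8905005 , -0.00245584],
       [ 0.85591775, -0.43654213,  0.27719266],
       [ 0.24576812, -0.1282179 , -0.96081122]]), array([-0.6232903 , -0.03403324,  0.39117446]))
```

View pics/w1.png

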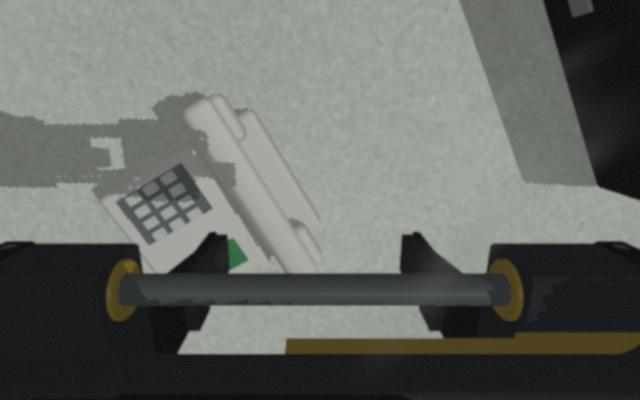

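The wrist view shows only the telephone under the gripper, with tool +x pointing up in the picture. The moves were refused, so I'll retry with every field filled in.

Emit:
{"api": "move_arm", "payload": {
  "steps": [
    {"dx":0,"dy":0,"dz":-1,"spin":0.148},
    {"dx":0,"dy":0,"dz":-1,"spin":0.148},
    {"dx":0,"dy":0,"dz":-1,"spin":0.148},
    {"dx":0,"dy":0,"dz":0,"spin":0.148},
    {"dx":0,"dy":0,"dz":0,"spin":0.148},
    {"dx":0,"dy":0,"dz":0,"spin":0.148},
    {"dx":0,"dy":0,"dz":0,"spin":0.148},
    {"dx":0,"dy":0,"dz":0,"spin":0.148},
    {"dx":0,"dy":0,"dz":0,"spin":0.148}
  ]
}}

```text
time: 1.05
ee_pos: [0.2834, 0.557, 0.4344]
eef_rot: [0.786, 0.618, -0.0, 0.0]
ft_force: [-0.8, 1.7, 0.1]
width: 0.0872
grip_force: 0.0
```

Emit:
{"api": "move_arm", "payload": {
  "steps": [
    {"dx":-3.6,"dy":2.85,"dz":0,"spin":0},
    {"dx":-3.6,"dy":2.85,"dz":0,"spin":0},
    {"dx":-3.6,"dy":2.85,"dz":0,"spin":0},
    {"dx":-3.6,"dy":2.85,"dz":0,"spin":0},
    {"dx":-3.6,"dy":2.85,"dz":0,"spin":0},
    {"dx":-3.6,"dy":2.85,"dz":0,"spin":0},
    {"dx":-3.6,"dy":2.85,"dz":0,"spin":0},
    {"dx":-3.6,"dy":2.85,"dz":0,"spin":0},
    {"dx":-3.6,"dy":2.85,"dz":0,"spin":0},
    {"dx":-3.6,"dy":2.85,"dz":0,"spin":0},
    {"dx":-3.6,"dy":2.85,"dz":0,"spin":0}
  ]
}}

```text
time: 2.15
ee_pos: [0.4979, 0.0976, 0.4348]
eef_rot: [0.784, 0.621, 0.0, -0.0]
ft_force: [0.5, 1.3, -0.7]
width: 0.0876
grip_force: 0.0
```

```bash
python3 -c "
from h import *
pose();snap('wrist','wA')"
```

```text
t 2.15 p [0.4979 0.0976 0.4348] xyaw 76.71 z [ 0.  0. -1.] F [ 0.5  1.3 -0.7] w 0.0876 0.0 j [-0.76  0.04  0.49  1.74 -0.02  1.36 -0.49]
```

Emit:
{"api": "move_arm", "payload": {
  "steps": [
    {"dx":-4.9,"dy":0.24,"dz":0,"spin":0},
    {"dx":-4.9,"dy":0.24,"dz":0,"spin":0},
    {"dx":-4.9,"dy":0.24,"dz":0,"spin":0},
    {"dx":-4.9,"dy":0.24,"dz":0,"spin":0},
    {"dx":-4.9,"dy":0.24,"dz":0,"spin":0},
    {"dx":-4.9,"dy":0.24,"dz":0,"spin":0},
    {"dx":-4.9,"dy":0.24,"dz":0,"spin":0},
    {"dx":-4.9,"dy":0.24,"dz":0,"spin":0},
    {"dx":-4.9,"dy":0.24,"dz":0,"spin":0},
    {"dx":0,"dy":0,"dz":0,"spin":0}
  ]
}}

```text
time: 3.2
ee_pos: [0.4141, -0.3402, 0.4347]
eef_rot: [0.787, 0.617, -0.002, 0.001]
ft_force: [-0.3, 0.3, 0.1]
width: 0.0872
grip_force: 0.0
```

```bash
python3 -c "
from h import *
pose();c=snap('wrist','w1')
im=cv2.imread('pics/w1.png')
a=cv2.imread('pics/wA.png')[:250]
k=np.vstack([im[:300],a]);cv2.imwrite('pics/w1v.png',k)
print(proj(c,[[.4815,-.0744,.003],[.4328,-.2967,.018],[.4215,-.3377,.01]]))
s=load('wA');print(proj(s,[[.565,.155,.02],[.492,.181,0],[.642,.168,0],[.573,.239,.187]]))"
```

```text
t 3.2 p [ 0.4141 -0.3402  0.4347] xyaw 76.22 z [-0.002 -0.003 -1.   ] F [-0.3  0.3  0.1] w 0.0872 0.0 j [-0.28  0.15  0.99  1.69 -0.13  1.36  0.49]
[[ 315.48206421 -120.26427947]
 [ 320.72725339  120.40960002]
 [ 319.44928061  157.04863764]]
[[361.22199624  99.0486258 ]
 [291.50744565  91.19175002]
 [424.15943919  70.62660129]
 [384.33899074 -52.00105595]]
```

View pics/w1v.png

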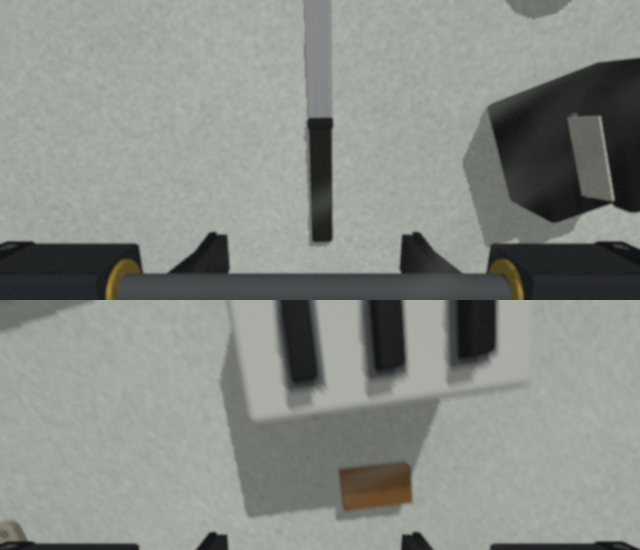

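The wrist view shows the bar handle centred at column 320.5, with its front at row 120 and end at row 241, matching the predicted positions to about 1 px. The lower picture shows the station's front edge and the block, as mapped. Now I'll descend and grasp.

Emit:
{"api": "move_arm", "payload": {
  "steps": [
    {"dx":0.4,"dy":0.7,"dz":4.1,"spin":-0.015},
    {"dx":0,"dy":0,"dz":4.2,"spin":0},
    {"dx":0,"dy":0,"dz":4.2,"spin":0},
    {"dx":0,"dy":0,"dz":4.2,"spin":0},
    {"dx":0,"dy":0,"dz":4.2,"spin":0},
    {"dx":0,"dy":0,"dz":3,"spin":0},
    {"dx":0,"dy":0,"dz":1,"spin":0},
    {"dx":0,"dy":0,"dz":0,"spin":0},
    {"dx":0,"dy":0,"dz":0,"spin":0}
  ],
  "claw": 5
}}

```text
time: 4.15
ee_pos: [0.4256, -0.3321, 0.1867]
eef_rot: [0.779, 0.627, 0.0, 0.0]
ft_force: [-0.1, -0.1, 0.6]
width: 0.0502
grip_force: 0.0
```

```bash
python3 -c "
from h import *
pose()"
```

```text
t 4.15 p [ 0.4256 -0.3321  0.1867] xyaw 77.61 z [ 0.001 -0.    -1.   ] F [-0.1 -0.1  0.6] w 0.0502 0.0 j [-0.09  0.5   0.81  1.93 -0.46  0.9   0.73]
```

Emit:
{"api": "move_arm", "payload": {
  "steps": [
    {"dx":-0.4,"dy":-0.2,"dz":0.15,"spin":0},
    {"dx":0,"dy":0,"dz":0,"spin":0},
    {"dx":0,"dy":0,"dz":0,"spin":0},
    {"dx":0,"dy":0,"dz":0,"spin":0},
    {"dx":0,"dy":0,"dz":0,"spin":0}
  ],
  "claw": 0,
  "squeeze": 9
}}

```text
time: 4.65
ee_pos: [0.4222, -0.3358, 0.1845]
eef_rot: [0.78, 0.626, 0.0, 0.0]
ft_force: [-0.4, 1.0, 4.3]
width: 0.0259
grip_force: 9.0
```

Emit:
{"api": "move_arm", "payload": {
  "steps": [
    {"dx":0,"dy":0,"dz":0,"spin":0},
    {"dx":0,"dy":0,"dz":-0.5,"spin":0},
    {"dx":0.05,"dy":0,"dz":-1,"spin":0},
    {"dx":0.1,"dy":0,"dz":-1,"spin":0},
    {"dx":0.15,"dy":0,"dz":-1,"spin":0},
    {"dx":0.2,"dy":0,"dz":-1,"spin":0},
    {"dx":0.2,"dy":0,"dz":-1,"spin":0},
    {"dx":0.2,"dy":0,"dz":-1,"spin":0},
    {"dx":0.1,"dy":0,"dz":-0.5,"spin":0},
    {"dx":0,"dy":0,"dz":0,"spin":0},
    {"dx":0,"dy":0,"dz":0,"spin":0}
  ]
}}

```text
time: 5.75
ee_pos: [0.4242, -0.3261, 0.2542]
eef_rot: [0.78, 0.626, 0.0, 0.0]
ft_force: [-0.0, -1.0, -5.0]
width: 0.0257
grip_force: 9.0
```

```bash
python3 -c "
from h import *
pose();c=snap('side','s1');im=cv2.imread('pics/s1.png')[150:310,100:340]
d=snap('scene','s2');im2=cv2.imread('pics/s2.png')[200:360,300:460]
cv2.imwrite('pics/s1v.png',np.hstack([cv2.resize(im,None,fx=2,fy=2),cv2.resize(im2,None,fx=2,fy=2)]))"
```

```text
t 5.75 p [ 0.4242 -0.3261  0.2542] xyaw 77.56 z [ 0. -0. -1.] F [-0. -1. -5.] w 0.0257 8.999282419681549 j [-0.18  0.38  0.89  1.91 -0.35  1.02  0.65]
```

View pics/s1v.png

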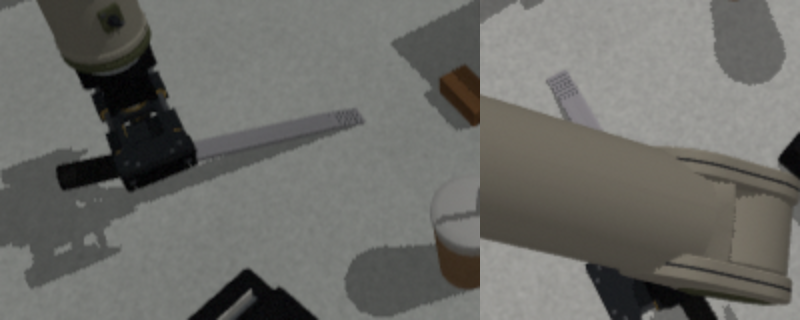

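The side view shows the handle raised and pitched, with the tip still on the counter at about (280,209). The scene view shows the tip at about (339,237). The force of -5 N agrees with the tip being supported. Now I'll clamp hard and refine the numbers.

```bash
python3 - <<'E'
from h import *
pose()
print("tip",ray("scene",(339,237),.003),ray("side",(280,209),.003),"FK",[.4242+.268*.966*np.cos(np.radians(77.5)),-.3261+.268*.966*np.sin(np.radians(77.5))])
w=load('wA')
L=[(-.1,-.085),(.1,-.085),(.1,.085),(-.1,.085)]
ob=[("scene",3,(235,98)),("scene",0,(270.5,148.5)),("scene",1,(338.5,106)),("side",0,(342.5,122)),("side",1,(393,163.5)),("side",2,(437.5,139)),(w,0,(249,120)),(w,1,(529,81))]
def f(p):
    c,s=np.cos(p[2]),np.sin(p[2]);o=[]
    for cam,i,uv in ob:
        x,y=L[i]; o.append(proj(cam,[[p[0]+c*x-s*y,p[1]+s*x+c*y,p[3]]])[0]-uv)
    return np.concatenate(o)
q=least_squares(f,[.57,.22,-.1,.17],loss="soft_l1");p=q.x;print(p,f(p).round(1))
c,s=np.cos(p[2]),np.sin(p[2]);W=lambda x,y:np.array([p[0]+c*x-s*y,p[1]+s*x+c*y]).round(4)
print("feet",W(-.075,-.065),W(.075,-.065),"edge mid",W(0,-.085))
for z in(.15,.16,.165,.17):
    A,B=ray(w,(249,120),z),ray(w,(529,81),z);print(z,A.round(4),B.round(4),np.linalg.norm(A-B).round(4),np.degrees(np.arctan2(*(B-A)[1::-1])).round(2))
print("blk",[ray(w,u,.03).round(4) for u in[(340,168),(410.5,163)]])
E
```

```text
t 5.85 p [ 0.4241 -0.3262  0.2539] xyaw 77.54 z [-0. -0. -1.] F [-0.2 -1.2 -5.2] w 0.0259 9.000600278377533 j [-0.18  0.38  0.89  1.91 -0.35  1.02  0.65]
tip [ 0.48328943 -0.07314703  0.003     ] [ 0.485995   -0.07541192  0.003     ] FK [np.float64(0.4802336187732076), np.float64(-0.07334867930873468)]
[ 0.57372423  0.23976848 -0.09745867  0.15745035] [-2.1 -1.3 -0.4  1.2  1.5  1.2 -1.   1.7 -0.4  2.   2.1  0.2 -0.7  0.1
  0.5 -0.4]
feet [0.4928 0.1824] [0.642  0.1678] edge mid [0.5655 0.1552]
0.15 [0.465  0.1647 0.15  ] [0.6689 0.1445 0.15  ] 0.2049 -5.66
0.16 [0.4669 0.1649 0.16  ] [0.6631 0.1455 0.16  ] 0.1972 -5.66
0.165 [0.4679 0.1651 0.165 ] [0.6603 0.146  0.165 ] 0.1933 -5.66
0.17 [0.4689 0.1652 0.17  ] [0.6574 0.1465 0.17  ] 0.1894 -5.66
blk [array([0.5261, 0.0878, 0.03  ]), array([0.6039, 0.0752, 0.03  ])]
```

Emit:
{"api": "move_arm", "payload": {
  "steps": [
    {"dx":0,"dy":0,"dz":0,"spin":0},
    {"dx":0,"dy":0,"dz":0,"spin":0},
    {"dx":0,"dy":0,"dz":0,"spin":0},
    {"dx":0,"dy":0,"dz":-1,"spin":0},
    {"dx":0,"dy":0,"dz":-1.5,"spin":0},
    {"dx":0,"dy":0,"dz":-1.5,"spin":0},
    {"dx":0,"dy":0,"dz":0,"spin":0},
    {"dx":0,"dy":0,"dz":0,"spin":0}
  ],
  "squeeze": 60
}}

```text
time: 6.65
ee_pos: [0.4244, -0.3259, 0.2948]
eef_rot: [0.779, 0.627, 0.001, 0.0]
ft_force: [0.5, 1.4, -5.4]
width: 0.0256
grip_force: 60.0
```

```bash
python3 - <<'E'
from h import *
p,M=pose()
for z in(.11,.126): print("cup",ray("scene",(435,170),z).round(3),ray("side",(336,257),z).round(3))
print("straw",ray("scene",(440,163),.126).round(3),ray("side",(340,246),.14).round(3))
print("prn corners",[ray("scene",u,.113).round(3) for u in[(491,237),(534,269),(450,277)]])
# target: C, bar yaw 90
C=np.array([.5655,.155]);u=np.array([0,1.])
for back in(.14,0): print(C-(.2419+back)*u, .2613+back*np.tan(np.radians(15)))
# tip check by tracking: predicted tip px now
t=np.array([p[0]+.2589*np.cos(np.radians(77.5)),p[1]+.2589*np.sin(np.radians(77.5)),p[2]-.2542+.0025])
print("pred tip",t,proj("scene",[t]),proj("side",[t]))
snap("side","s3");snap("scene","s4")
a=cv2.imread("pics/s1.png");b=cv2.imread("pics/s3.png")
T=a[200:218,266:286]; r_=cv2.matchTemplate(b[170:230,240:300],T,cv2.TM_CCOEFF_NORMED);_,v,_,l=cv2.minMaxLoc(r_);print("side tip now",280+l[0]+240-266,209+l[1]+170-200,v)
a=cv2.imread("pics/s2.png");b=cv2.imread("pics/s4.png")
T=a[232:248,330:348]; r_=cv2.matchTemplate(b[210:270,310:370],T,cv2.TM_CCOEFF_NORMED);_,v,_,l=cv2.minMaxLoc(r_);print("scene tip now",339+l[0]+310-330,237+l[1]+210-232,v)
E
```

```text
t 6.65 p [ 0.4244 -0.3259  0.2948] xyaw 77.59 z [ 0.001  0.    -1.   ] F [ 0.5  1.4 -5.4] w 0.0256 59.99734103679657 j [-0.22  0.32  0.93  1.87 -0.29  1.09  0.6 ]
cup [ 0.749 -0.112  0.11 ] [ 0.742 -0.118  0.11 ]
cup [ 0.742 -0.115  0.126] [ 0.749 -0.125  0.126]
straw [ 0.764 -0.109  0.126] [ 0.741 -0.107  0.14 ]
prn corners [array([ 0.732, -0.315,  0.113]), array([ 0.753, -0.429,  0.113]), array([ 0.595, -0.321,  0.113])]
[ 0.5655 -0.2269] 0.2988128869403572
[ 0.5655 -0.0869] 0.2613
pred tip [ 0.48046969 -0.07317205  0.04308492] [[338.75164143 233.77826026]] [[278.49883888 197.78972272]]
side tip now 279 199 0.9052379727363586
scene tip now 340 233 0.8815439343452454
```

Emit:
{"api": "move_arm", "payload": {
  "steps": [
    {"dx":0,"dy":0,"dz":-0.4,"spin":-0.08},
    {"dx":0,"dy":0,"dz":0,"spin":-0.08},
    {"dx":0,"dy":0,"dz":0,"spin":-0.07},
    {"dx":1,"dy":1.4,"dz":0,"spin":0},
    {"dx":2,"dy":2.8,"dz":0,"spin":0},
    {"dx":2,"dy":2.8,"dz":0,"spin":0},
    {"dx":2,"dy":2.8,"dz":0,"spin":0},
    {"dx":1.9,"dy":2.8,"dz":0,"spin":0},
    {"dx":1,"dy":1.4,"dz":0,"spin":0},
    {"dx":0,"dy":0,"dz":0,"spin":0},
    {"dx":0,"dy":0,"dz":0,"spin":0}
  ]
}}

```text
time: 7.85
ee_pos: [0.5628, -0.2251, 0.2975]
eef_rot: [0.703, 0.712, -0.001, -0.0]
ft_force: [-0.6, 0.0, -6.2]
width: 0.0255
grip_force: 60.0
```

```bash
python3 - <<'E'
from h import *
p,M=pose()
snap("side","s5");snap("scene","s6")
for c,f in(("side","s3"),("scene","s4")):
    a=cv2.imread(f"pics/{f}.png");b=cv2.imread(f"pics/{'s5' if c=='side' else 's6'}.png")
    print(c)
t=np.array([p[0],p[1]+.2589,p[2]-.2542+.0025]);print("pred",t,proj("scene",[t]),proj("side",[t]))
a=cv2.imread("pics/s5.png")[100:230,250:450];b=cv2.imread("pics/s6.png")[60:210,230:360]
a=cv2.resize(a,(600,390),interpolation=2);a=cv2.resize(cv2.imread("pics/s5.png")[110:240,270:405],(405,390),interpolation=2);b=cv2.resize(b,(390,450),interpolation=2)[60:];cv2.imwrite("pics/v9.png",np.hstack([a,b]))
E
```

```text
t 7.85 p [ 0.5628 -0.2251  0.2975] xyaw 90.74 z [-0.002 -0.    -1.   ] F [-0.6  0.  -6.2] w 0.0255 59.99739646911621 j [-0.31  0.46  0.79  1.68 -0.35  1.15  0.59]
side
scene
pred [0.56278423 0.03378034 0.04580695] [[336.1759978  181.81808114]] [[329.13414996 194.67120278]]
```

View pics/v9.png

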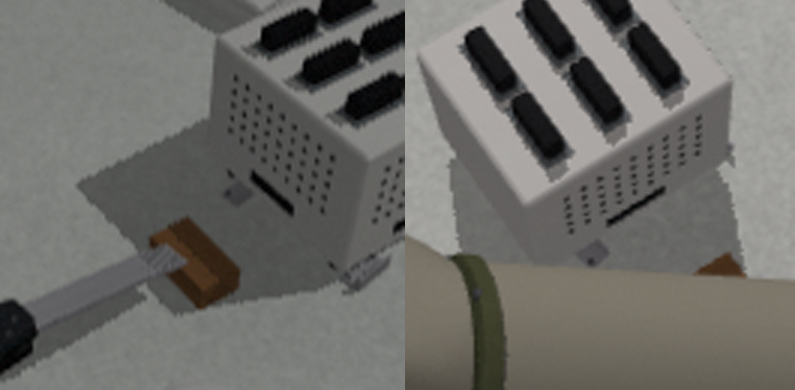

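The side crop shows the bar tip over the block's rear, at about (329,196) in full-picture pixels, where predicted, and aimed at the slot in the middle of the station's edge. I'll slide it in along the bar's axis.

Emit:
{"api": "move_arm", "payload": {
  "steps": [
    {"dx":1,"dy":0.04,"dz":0.26,"spin":0},
    {"dx":2,"dy":0.06,"dz":0.52,"spin":0},
    {"dx":2,"dy":0.06,"dz":0.52,"spin":0},
    {"dx":2,"dy":0.06,"dz":0.52,"spin":0},
    {"dx":2,"dy":0.06,"dz":0.52,"spin":0},
    {"dx":1.5,"dy":0.06,"dz":0.4,"spin":0},
    {"dx":1,"dy":0.04,"dz":0.26,"spin":0},
    {"dx":0,"dy":0,"dz":0,"spin":0},
    {"dx":0,"dy":0,"dz":0,"spin":0}
  ]
}}

```text
time: 8.85
ee_pos: [0.5652, -0.1109, 0.2685]
eef_rot: [0.703, 0.711, -0.0, 0.0]
ft_force: [0.2, -0.8, -5.1]
width: 0.0256
grip_force: 60.0
```

Emit:
{"api": "move_arm", "payload": {
  "steps": [
    {"dx":0.6,"dy":0.02,"dz":0.16,"spin":0},
    {"dx":0.6,"dy":0.02,"dz":0.16,"spin":0},
    {"dx":0.6,"dy":0.02,"dz":0.16,"spin":0},
    {"dx":0.6,"dy":0.02,"dz":0.16,"spin":0},
    {"dx":0,"dy":0,"dz":0,"spin":0},
    {"dx":0,"dy":0,"dz":0,"spin":0}
  ]
}}

```text
time: 9.45
ee_pos: [0.5657, -0.086, 0.2618]
eef_rot: [0.702, 0.712, -0.0, -0.0]
ft_force: [-0.1, -0.0, -6.0]
width: 0.0254
grip_force: 60.0
```

```bash
cat > track.py <<'E'
from h import *
# 6-dof motion of the station versus a reference picture pair, LK on station points
P0=np.array([.5737,.2398,-.0975])
import sys
def pts():
    L=[]
    for x in np.arange(-.09,.091,.01):
        for y in np.arange(-.075,.076,.01): L.append((x,y,.160,0))
        for z in np.arange(.06,.15,.01): L.append((x,-.085,z,1))
    for y in np.arange(-.075,.076,.01):
        for z in np.arange(.06,.15,.01): L.append((.1,y,z,2))
    return np.array(L)
def world(l):
    c,s=np.cos(P0[2]),np.sin(P0[2]); return np.c_[P0[0]+c*l[:,0]-s*l[:,1],P0[1]+s*l[:,0]+c*l[:,1],l[:,2]]
def track(ref,cur,pairs=(("side","s"),)):
    O=[]
    for cam,sfx in pairs:
        a=cv2.imread(f"pics/{ref}{sfx}.png",0);b=cv2.imread(f"pics/{cur}{sfx}.png",0)
        L=pts(); 
        if cam=="scene": L=L[L[:,3]==0]
        X=world(L[:,:3]);u=proj(cam,X).astype(np.float32)
        e=cv2.cornerMinEigenVal(a,5); k=np.array([0<=q[0]<640 and 0<=q[1]<400 and e[int(q[1]),int(q[0])]>2e-4 for q in u])
        u,X=u[k],X[k]
        v,st,er=cv2.calcOpticalFlowPyrLK(a,b,u[:,None],None,winSize=(11,11),maxLevel=2)
        w,st2,_=cv2.calcOpticalFlowPyrLK(b,a,v,None,winSize=(11,11),maxLevel=2)
        g=(st[:,0]==1)&(np.linalg.norm(w[:,0]-u,axis=1)<.3)
        O.append((cam,X[g],u[g],v[g,0]))
    piv=world(np.array([[0,.065,0.]]))[0]
    c,s=np.cos(P0[2]),np.sin(P0[2]);ax=np.array([c,s,0])
    def mv(p,X): # yaw, then tilt about rear-glide line; shift x,y of rear mid
        Rt=cv2.Rodrigues(-p[3]*ax)[0]; Rz=cv2.Rodrigues(np.array([0,0,p[2]]))[0]
        return (Rz@(Rt@(X-piv).T)).T+piv+[p[0],p[1],0]
    f=lambda p:np.concatenate([(proj(cam,mv(p,X))-proj(cam,X)-(v-u)).ravel() for cam,X,u,v in O])
    q=least_squares(f,np.zeros(4),loss="soft_l1",f_scale=.3)
    F=world(np.array([[-.075,-.065,0],[.075,-.065,0]]));D=mv(q.x,F)-F
    print("n",[len(o[1]) for o in O],"rms",np.sqrt(np.mean(f(q.x)**2)).round(2),"rear dx,dy mm",(q.x[:2]*1e3).round(1),"yaw deg",np.degrees(q.x[2]).round(2),"tilt",np.degrees(q.x[3]).round(2),"\n feet d(mm) in station axes L",(1e3*np.array([D[0]@ax,D[0]@[-s,c,0],D[0][2]])).round(1),"R",(1e3*np.array([D[1]@ax,D[1]@[-s,c,0],D[1][2]])).round(1))
def shot(n):
    snap("side",n+"s");snap("scene",n+"c")
if __name__=="__main__":
    pose();n=sys.argv[1];shot(n)
    if len(sys.argv)>2: track(sys.argv[2],n,(("side","s"),("scene","c"))); track(sys.argv[2],n)
E
python3 track.py b0; python3 -c "
from h import *
for a,b in(('side0','b0s'),('scene0','b0c')):
    cv2.imwrite('pics/i_'+b[2]+'.png',cv2.imread('pics/'+a+'.png'))
import shutil
shutil.copy('pics/side0.png','pics/i0s.png');shutil.copy('pics/scene0.png','pics/i0c.png')
from track import track
track('i0','b0',(('side','s'),('scene','c')))"
```

```text
t 9.45 p [ 0.5657 -0.086   0.2618] xyaw 90.77 z [-0. -0. -1.] F [-0.1 -0.  -6. ] w 0.0254 59.99728739261627 j [-0.55  0.42  0.76  1.8  -0.33  1.05  0.35]
n [358, 152] rms 0.91 rear dx,dy mm [ 0.1 -0.4] yaw deg -0.02 tilt 0.09 
 feet d(mm) in station axes L [ 0.1 -0.4  0.2] R [ 0.1 -0.4  0.2]
```

Emit:
{"api": "move_arm", "payload": {
  "steps": [
    {"dx":-0.03,"dy":0,"dz":0.25,"spin":0},
    {"dx":-0.04,"dy":0,"dz":0.25,"spin":0},
    {"dx":-0.04,"dy":0,"dz":0.25,"spin":0},
    {"dx":-0.05,"dy":0,"dz":0.25,"spin":0},
    {"dx":-0.05,"dy":0,"dz":0.25,"spin":0},
    {"dx":-0.05,"dy":0,"dz":0.25,"spin":0},
    {"dx":0,"dy":0,"dz":0,"spin":0},
    {"dx":0,"dy":0,"dz":0,"spin":0}
  ],
  "squeeze": 30
}}

```text
time: 10.35
ee_pos: [0.5661, -0.0891, 0.2474]
eef_rot: [0.703, 0.712, 0.0, 0.0]
ft_force: [0.4, -0.2, 6.0]
width: 0.026
grip_force: 30.0
```

```bash
python3 track.py b1 b0
```

```text
t 10.35 p [ 0.5661 -0.0891  0.2474] xyaw 90.73 z [ 0.001 -0.    -1.   ] F [ 0.4 -0.2  6. ] w 0.026 30.02673715353012 j [-0.53  0.44  0.75  1.81 -0.35  1.03  0.37]
n [425, 172] rms 0.16 rear dx,dy mm [0.  0.1] yaw deg -0.01 tilt 0.21 
 feet d(mm) in station axes L [-0.   0.1  0.5] R [-0.   0.1  0.5]
n [425] rms 0.07 rear dx,dy mm [0.  0.1] yaw deg -0.02 tilt 0.22 
 feet d(mm) in station axes L [-0.   0.2  0.5] R [-0.   0.1  0.5]
```

Emit:
{"api": "move_arm", "payload": {
  "steps": [
    {"dx":-0.05,"dy":0,"dz":0.25,"spin":0},
    {"dx":-0.05,"dy":0,"dz":0.25,"spin":0},
    {"dx":-0.04,"dy":0,"dz":0.25,"spin":0},
    {"dx":-0.04,"dy":0,"dz":0.25,"spin":0},
    {"dx":-0.04,"dy":0,"dz":0.25,"spin":0},
    {"dx":-0.03,"dy":0,"dz":0.25,"spin":0},
    {"dx":-0.03,"dy":0,"dz":0.25,"spin":0},
    {"dx":0,"dy":0,"dz":0,"spin":0},
    {"dx":0,"dy":0,"dz":0,"spin":0}
  ]
}}

```text
time: 11.35
ee_pos: [0.5661, -0.092, 0.23]
eef_rot: [0.703, 0.712, 0.0, 0.001]
ft_force: [-0.4, -2.2, 5.9]
width: 0.0258
grip_force: 30.0
```

```bash
python3 track.py b2 b0
```

```text
t 11.35 p [ 0.5661 -0.092   0.23  ] xyaw 90.73 z [ 0.001 -0.    -1.   ] F [-0.4 -2.2  5.9] w 0.0258 30.008337199687958 j [-0.51  0.47  0.74  1.82 -0.37  1.    0.39]
n [426, 150] rms 0.43 rear dx,dy mm [0.2 1.3] yaw deg -0.24 tilt 2.99 
 feet d(mm) in station axes L [-0.5  1.8  6.8] R [-0.5  1.2  6.8]
n [426] rms 0.3 rear dx,dy mm [0.1 1.7] yaw deg -0.32 tilt 2.86 
 feet d(mm) in station axes L [-0.7  2.3  6.5] R [-0.7  1.4  6.5]
```

Emit:
{"api": "move_arm", "payload": {
  "steps": [
    {"dx":-0.07,"dy":0,"dz":0.2,"spin":0},
    {"dx":-0.07,"dy":0,"dz":0.2,"spin":0},
    {"dx":-0.06,"dy":0,"dz":0.2,"spin":0},
    {"dx":0,"dy":0,"dz":0,"spin":0},
    {"dx":0,"dy":0,"dz":0,"spin":0}
  ],
  "squeeze": 50
}}

```text
time: 11.95
ee_pos: [0.5662, -0.0935, 0.2242]
eef_rot: [0.702, 0.712, 0.001, 0.0]
ft_force: [-1.6, -0.3, 8.1]
width: 0.0256
grip_force: 50.0
```

```bash
python3 track.py b3 b0
```

```text
t 11.95 p [ 0.5662 -0.0935  0.2242] xyaw 90.75 z [ 0.001  0.001 -1.   ] F [-1.6 -0.3  8.1] w 0.0256 50.00823140144348 j [-0.51  0.48  0.73  1.82 -0.38  0.99  0.39]
n [415, 149] rms 0.61 rear dx,dy mm [0.1 0.5] yaw deg -0.34 tilt 4.02 
 feet d(mm) in station axes L [-0.7  1.3  9.1] R [-0.7  0.4  9.1]
n [415] rms 0.54 rear dx,dy mm [0.1 1.2] yaw deg -0.46 tilt 3.81 
 feet d(mm) in station axes L [-1.1  2.1  8.6] R [-1.1  0.9  8.6]
```

Emit:
{"api": "move_arm", "payload": {
  "steps": [
    {"dx":0,"dy":-0.17,"dz":0,"spin":0.01},
    {"dx":0.01,"dy":-0.34,"dz":0,"spin":0.02},
    {"dx":0.01,"dy":-0.34,"dz":0,"spin":0.02},
    {"dx":0.01,"dy":-0.34,"dz":0,"spin":0.02},
    {"dx":0.01,"dy":-0.34,"dz":0,"spin":0.02},
    {"dx":0.01,"dy":-0.34,"dz":0,"spin":0.02},
    {"dx":0,"dy":-0.17,"dz":0,"spin":0.01},
    {"dx":0,"dy":0,"dz":0,"spin":0},
    {"dx":0,"dy":0,"dz":0,"spin":0}
  ]
}}

```text
time: 12.95
ee_pos: [0.5459, -0.0926, 0.2241]
eef_rot: [0.744, 0.669, 0.0, 0.001]
ft_force: [-1.7, -2.7, 5.5]
width: 0.0254
grip_force: 50.1
```

```bash
python3 track.py b4 b0; python3 -c "
from track import track
track('b3','b4')"
```

```text
t 12.95 p [ 0.5459 -0.0926  0.2241] xyaw 83.91 z [ 0.002 -0.    -1.   ] F [-1.7 -2.7  5.5] w 0.0254 50.1398903131485 j [-0.55  0.44  0.77  1.88 -0.37  0.97  0.28]
n [414, 135] rms 0.46 rear dx,dy mm [2.  1.3] yaw deg 1.24 tilt 3.86 
 feet d(mm) in station axes L [4.7 0.2 8.7] R [4.6 3.4 8.7]
n [414] rms 0.39 rear dx,dy mm [1.8 1.9] yaw deg 1.16 tilt 3.67 
 feet d(mm) in station axes L [4.3 0.9 8.3] R [4.2 3.9 8.3]
n [405] rms 0.17 rear dx,dy mm [1.9 0.6] yaw deg 1.53 tilt -0.09 
 feet d(mm) in station axes L [ 5.4 -1.2 -0.2] R [ 5.3  2.8 -0.2]
```

Emit:
{"api": "move_arm", "payload": {
  "steps": [
    {"dx":0.01,"dy":-0.16,"dz":0,"spin":0.01},
    {"dx":0.02,"dy":-0.32,"dz":0,"spin":0.02},
    {"dx":0.02,"dy":-0.32,"dz":0,"spin":0.02},
    {"dx":0.02,"dy":-0.32,"dz":0,"spin":0.02},
    {"dx":0.02,"dy":-0.32,"dz":0,"spin":0.02},
    {"dx":0.02,"dy":-0.32,"dz":0,"spin":0.02},
    {"dx":0.01,"dy":-0.16,"dz":0,"spin":0.01},
    {"dx":0,"dy":0,"dz":0,"spin":0},
    {"dx":0,"dy":0,"dz":0,"spin":0}
  ]
}}

```text
time: 13.95
ee_pos: [0.5266, -0.0886, 0.2238]
eef_rot: [0.782, 0.623, -0.0, 0.0]
ft_force: [-3.8, -2.9, 5.4]
width: 0.0255
grip_force: 50.3
```

```bash
python3 track.py b5 b0; python3 -c "
from track import track
track('b4','b5')"
```

```text
t 13.95 p [ 0.5266 -0.0886  0.2238] xyaw 77.05 z [ 0.    -0.001 -1.   ] F [-3.8 -2.9  5.4] w 0.0255 50.32967984676361 j [-0.6   0.41  0.81  1.93 -0.36  0.95  0.16]
n [392, 120] rms 0.85 rear dx,dy mm [4.3 2.4] yaw deg 3.11 tilt 3.86 
 feet d(mm) in station axes L [11.2 -0.8  8.8] R [11.   7.3  8.8]
n [392] rms 0.91 rear dx,dy mm [4.2 3.1] yaw deg 3.0 tilt 3.7 
 feet d(mm) in station axes L [10.8 -0.   8.4] R [10.6  7.8  8.4]
n [393] rms 0.2 rear dx,dy mm [2.4 1.4] yaw deg 1.79 tilt -0.04 
 feet d(mm) in station axes L [ 6.4 -0.6 -0.1] R [ 6.3  4.1 -0.1]
```

Emit:
{"api": "move_arm", "payload": {
  "steps": [
    {"dx":-0.04,"dy":-0.22,"dz":0,"spin":0.02},
    {"dx":-0.05,"dy":-0.22,"dz":0,"spin":0.02},
    {"dx":-0.05,"dy":-0.22,"dz":0,"spin":0.02},
    {"dx":-0.05,"dy":-0.22,"dz":0,"spin":0.02},
    {"dx":0,"dy":0,"dz":0,"spin":0},
    {"dx":0,"dy":0,"dz":0,"spin":0}
  ]
}}

```text
time: 14.65
ee_pos: [0.5174, -0.087, 0.2232]
eef_rot: [0.806, 0.591, -0.0, -0.001]
ft_force: [-5.7, 2.0, 4.7]
width: 0.0258
grip_force: 51.1
```

```bash
python3 track.py b6 b0; python3 -c "
from track import track
track('b5','b6')"
```

```text
t 14.65 p [ 0.5174 -0.087   0.2232] xyaw 72.52 z [-0.002  0.001 -1.   ] F [-5.7  2.   4.7] w 0.0258 51.13437473773956 j [-0.63  0.4   0.84  1.95 -0.36  0.95  0.08]
n [366, 107] rms 1.04 rear dx,dy mm [5.8 1.8] yaw deg 4.22 tilt 4.06 
 feet d(mm) in station axes L [15.4 -2.5  9.2] R [15.   8.6  9.2]
n [366] rms 1.15 rear dx,dy mm [6.  2.3] yaw deg 4.06 tilt 3.95 
 feet d(mm) in station axes L [15.1 -1.8  9. ] R [14.7  8.8  9. ]
n [381] rms 0.16 rear dx,dy mm [1.5 0.2] yaw deg 1.06 tilt 0.02 
 feet d(mm) in station axes L [ 3.9 -1.   0. ] R [3.8 1.8 0. ]
```

Emit:
{"api": "move_arm", "payload": {
  "steps": [
    {"dx":-0.08,"dy":-0.2,"dz":0,"spin":0.02},
    {"dx":-0.08,"dy":-0.2,"dz":0,"spin":0.02},
    {"dx":-0.08,"dy":-0.2,"dz":0,"spin":0.02},
    {"dx":-0.08,"dy":-0.2,"dz":0,"spin":0.02},
    {"dx":0,"dy":0,"dz":0,"spin":0},
    {"dx":0,"dy":0,"dz":0,"spin":0}
  ]
}}

```text
time: 15.35
ee_pos: [0.5091, -0.0857, 0.2231]
eef_rot: [0.829, 0.559, 0.0, -0.002]
ft_force: [-4.5, 9.6, 4.2]
width: 0.0257
grip_force: 51.8
```

```bash
python3 track.py b7; python3 -c "
from track import track
track('b6','b7');track('b3','b7')
"
```

```text
t 15.35 p [ 0.5091 -0.0857  0.2231] xyaw 68.04 z [-0.001  0.003 -1.   ] F [-4.5  9.6  4.2] w 0.0257 51.788070739712566 j [-0.66  0.38  0.86  1.97 -0.36  0.94  0.  ]
n [391] rms 0.16 rear dx,dy mm [ 1.3 -0.5] yaw deg 0.94 tilt 0.01 
 feet d(mm) in station axes L [ 3.5 -1.6  0. ] R [3.5 0.9 0. ]
n [327] rms 1.11 rear dx,dy mm [ 7.8 -0.6] yaw deg 5.23 tilt 0.4 
 feet d(mm) in station axes L [20.  -6.1  0.9] R [19.3  7.6  0.9]
```

```bash
python3 - <<'E'
from h import *
im=cv2.imread("pics/b7s.png")[130:250,250:410]
im=cv2.resize(im,None,fx=5,fy=5,interpolation=cv2.INTER_CUBIC);im=cv2.convertScaleAbs(im,alpha=1.6)
for i in range(0,160,20): cv2.putText(im,str(250+i),(i*5,12),0,.4,(0,0,255));cv2.line(im,(i*5,14),(i*5,20),(0,0,255))
for i in range(0,120,20): cv2.putText(im,str(130+i),(0,i*5+4),0,.4,(0,0,255))
cv2.imwrite("pics/v10.png",im)
E
```

```text
(no output)
```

View pics/v10.png

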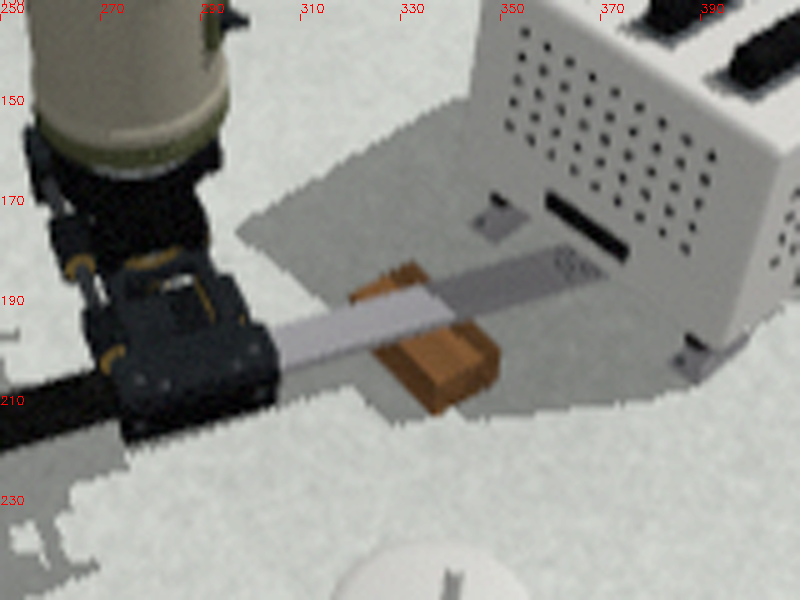

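The crop shows the blade running from (305.5,200) over the middle of the block to the station edge under the slot at about (366.6,182). The feet show dark at (350,170) and (389,198), over their plates. I'll check the bar's actual direction.

```bash
python3 - <<'E'
from h import *
p,M=pose()
A=ray("side",(305.5,199.8),.041);B=ray("side",(366.6,182),.031)
print(A,B,np.degrees(np.arctan2(*(B-A)[1::-1])))
d=np.radians(67.3);print("line FK at A.y", p[0]+(A[1]-p[1])/np.tan(d),"at B.y",p[0]+(B[1]-p[1])/np.tan(d))
print("feet z8", ray("side",(349.8,170.5),.011),ray("side",(389.4,198.5),.011))
print("plate L",ray("side",(345,174.5),.004),ray("side",(349.5,178.3),.004),"tipx; plate R",ray("side",(383.5,203),.004),ray("side",(390,206),.004))
print("blk",[ray("side",u,.03) for u in[(334,182.5),(350,200),(337,206.5)]])
E
```

```text
t 15.45 p [ 0.5091 -0.0857  0.2231] xyaw 68.04 z [-0.001  0.003 -1.   ] F [-3.   9.   3.6] w 0.0261 51.787915957393125 j [-0.66  0.38  0.86  1.97 -0.36  0.94  0.  ]
[ 0.53168519 -0.02275798  0.041     ] [0.58839751 0.1546917  0.031     ] 72.2762959762815
line FK at A.y 0.5354947591751313 at B.y 0.6097235706852742
feet z8 [0.51205929 0.1669547  0.011     ] [0.66182316 0.17180284 0.011     ]
plate L [0.50990368 0.14981693 0.004     ] [0.52964462 0.14878167 0.004     ] tipx; plate R [0.6586289  0.15237815 0.004     ] [0.67766516 0.15770075 0.004     ]
blk [array([0.52882155, 0.08517866, 0.03      ]), array([0.6040578 , 0.07296001, 0.03      ]), array([0.59731607, 0.03082974, 0.03      ])]
```

Emit:
{"api": "move_arm", "payload": {
  "steps": [
    {"dx":-0.03,"dy":-0.25,"dz":0,"spin":0.02},
    {"dx":-0.03,"dy":-0.25,"dz":0,"spin":0.02},
    {"dx":-0.03,"dy":-0.25,"dz":0,"spin":0.02},
    {"dx":-0.03,"dy":-0.25,"dz":0,"spin":0.02},
    {"dx":0,"dy":0,"dz":0,"spin":0},
    {"dx":0,"dy":0,"dz":0,"spin":0}
  ]
}}

```text
time: 16.05
ee_pos: [0.4994, -0.0829, 0.2231]
eef_rot: [0.851, 0.526, 0.0, -0.002]
ft_force: [-4.3, 8.1, 3.1]
width: 0.026
grip_force: 52.4
```

```bash
python3 track.py b8; python3 -c "
from track import track
track('b7','b8')
"
```

```text
t 16.05 p [ 0.4994 -0.0829  0.2231] xyaw 63.46 z [-0.001  0.003 -1.   ] F [-4.3  8.1  3.1] w 0.026 52.35694066621363 j [-0.69  0.37  0.89  2.   -0.35  0.94 -0.08]
n [390] rms 0.16 rear dx,dy mm [ 1.5 -0.5] yaw deg 1.15 tilt -0.11 
 feet d(mm) in station axes L [ 4.2 -1.8 -0.2] R [ 4.1  1.2 -0.2]
```

Emit:
{"api": "move_arm", "payload": {
  "steps": [
    {"dx":-0.01,"dy":-0.25,"dz":0,"spin":0.02},
    {"dx":-0.01,"dy":-0.25,"dz":0,"spin":0.02},
    {"dx":0,"dy":0,"dz":0,"spin":0},
    {"dx":0,"dy":0,"dz":0,"spin":0}
  ]
}}

```text
time: 16.55
ee_pos: [0.4946, -0.0809, 0.2229]
eef_rot: [0.861, 0.509, -0.0, -0.002]
ft_force: [-4.6, 7.2, 2.8]
width: 0.0261
grip_force: 53.3
```

```bash
python3 track.py b9; python3 -c "
from track import track
track('b8','b9')
"
```

```text
t 16.55 p [ 0.4946 -0.0809  0.2229] xyaw 61.18 z [-0.002  0.002 -1.   ] F [-4.6  7.2  2.8] w 0.0261 53.2624813914299 j [-0.71  0.36  0.9   2.01 -0.35  0.93 -0.13]
n [392] rms 0.13 rear dx,dy mm [ 0.9 -0.4] yaw deg 0.57 tilt 0.01 
 feet d(mm) in station axes L [ 2.2 -1.1  0. ] R [2.2 0.4 0. ]
```

Emit:
{"api": "move_arm", "payload": {
  "steps": [
    {"dx":0,"dy":-0.12,"dz":0,"spin":0.01},
    {"dx":0,"dy":-0.12,"dz":0,"spin":0.01},
    {"dx":0,"dy":0,"dz":0,"spin":0},
    {"dx":0,"dy":0,"dz":0,"spin":0}
  ]
}}

```text
time: 17.05
ee_pos: [0.4927, -0.0803, 0.2231]
eef_rot: [0.866, 0.5, -0.0, -0.001]
ft_force: [-3.5, 5.7, 2.1]
width: 0.0265
grip_force: 52.8
```

```bash
sed -i 's/^    return (c\["camera/    return (c["camera/' h.py; python3 track.py b10; python3 -c "
from track import track
track('b9','b10')
from bench import telemetry;print(telemetry.read_state()['torque'])
"
```

```text
t 17.05 p [ 0.4927 -0.0803  0.2231] xyaw 59.99 z [-0.001  0.001 -1.   ] F [-3.5  5.7  2.1] w 0.0265 52.84644448198378 j [-0.72  0.35  0.91  2.02 -0.35  0.93 -0.15]
n [390] rms 0.04 rear dx,dy mm [ 0.1 -0. ] yaw deg 0.03 tilt -0.03 
 feet d(mm) in station axes L [ 0.1 -0.  -0.1] R [ 0.1  0.  -0.1]
[0.95711123 0.64800325 1.46939262]
```

Emit:
{"api": "move_arm", "payload": {
  "steps": [
    {"dx":0,"dy":-0.12,"dz":0,"spin":0.01},
    {"dx":0,"dy":0,"dz":0,"spin":0},
    {"dx":0,"dy":0,"dz":0,"spin":0}
  ]
}}

```text
time: 17.45
ee_pos: [0.4918, -0.0799, 0.2231]
eef_rot: [0.869, 0.496, -0.0, -0.001]
ft_force: [-1.3, 4.7, 1.8]
width: 0.0262
grip_force: 53.5
```

```bash
python3 track.py b11; python3 -c "
from track import track
track('b10','b11')
from bench import telemetry;print(telemetry.read_state()['torque'])
"
```

```text
t 17.45 p [ 0.4918 -0.0799  0.2231] xyaw 59.42 z [-0.001  0.001 -1.   ] F [-1.3  4.7  1.8] w 0.0262 53.48473012447357 j [-0.72  0.35  0.92  2.02 -0.35  0.93 -0.16]
n [405] rms 0.03 rear dx,dy mm [0. 0.] yaw deg -0.0 tilt -0.02 
 feet d(mm) in station axes L [ 0.  0. -0.] R [ 0.  0. -0.]
[0.80030386 0.54415738 1.57923109]
```

Emit:
{"api": "move_arm", "payload": {
  "steps": [
    {"dx":0,"dy":0.12,"dz":0,"spin":-0.01},
    {"dx":0,"dy":0.12,"dz":0,"spin":-0.01},
    {"dx":0,"dy":0,"dz":0,"spin":0},
    {"dx":0,"dy":0,"dz":0,"spin":0}
  ]
}}

```text
time: 17.95
ee_pos: [0.4933, -0.0807, 0.2228]
eef_rot: [0.864, 0.504, -0.001, -0.002]
ft_force: [-5.2, 6.8, 2.7]
width: 0.0264
grip_force: 51.9
```

```bash
python3 track.py b12; python3 -c "
from track import track
track('b11','b12');track('b0','b12',(('side','s'),('scene','c')))
from bench import telemetry;print(telemetry.read_state()['torque'])
"
```

```text
t 17.95 p [ 0.4933 -0.0807  0.2228] xyaw 60.54 z [-0.003  0.002 -1.   ] F [-5.2  6.8  2.7] w 0.0264 51.94113244302571 j [-0.71  0.36  0.91  2.02 -0.35  0.93 -0.14]
n [403] rms 0.07 rear dx,dy mm [-0.2  0. ] yaw deg -0.02 tilt 0.07 
 feet d(mm) in station axes L [-0.3  0.   0.1] R [-0.3 -0.   0.1]
n [278, 98] rms 1.37 rear dx,dy mm [ 8.9 -1.1] yaw deg 7.23 tilt 4.34 
 feet d(mm) in station axes L [25.9 -8.2  9.8] R [24.7 10.6  9.8]
[1.3616851  1.23133364 1.26123591]
```

Emit:
{"api": "move_arm", "payload": {
  "steps": [
    {"dx":0.03,"dy":0,"dz":-0.15,"spin":0},
    {"dx":0.03,"dy":0,"dz":-0.15,"spin":0},
    {"dx":0.03,"dy":0,"dz":-0.15,"spin":0},
    {"dx":0.03,"dy":0,"dz":-0.15,"spin":0},
    {"dx":0.03,"dy":0,"dz":-0.15,"spin":0},
    {"dx":0.03,"dy":0,"dz":-0.15,"spin":0},
    {"dx":0,"dy":0,"dz":0,"spin":0},
    {"dx":0,"dy":0,"dz":0,"spin":0}
  ]
}}

```text
time: 18.85
ee_pos: [0.494, -0.0797, 0.2316]
eef_rot: [0.864, 0.504, -0.001, -0.001]
ft_force: [-4.6, 3.8, 1.0]
width: 0.0263
grip_force: 51.8
```

```bash
python3 track.py b13; python3 -c "
from track import track
track('b12','b13')
"
```

```text
t 18.85 p [ 0.494  -0.0797  0.2316] xyaw 60.52 z [-0.003  0.001 -1.   ] F [-4.6  3.8  1. ] w 0.0263 51.8052676320076 j [-0.73  0.34  0.92  2.01 -0.33  0.95 -0.15]
n [407] rms 0.31 rear dx,dy mm [ 1. -2.] yaw deg 0.06 tilt -0.93 
 feet d(mm) in station axes L [ 1.3 -2.  -2.1] R [ 1.3 -1.8 -2.1]
```

```bash
cat > track2.py <<'E'
import track as T
from track import *
w0=T.world; piv0=w0(np.array([[0,.065,0.]]))[0]; c0,s0=np.cos(P0[2]),np.sin(P0[2])
def setbase(dx,dy,yaw,tilt):
    Rt=cv2.Rodrigues(-np.radians(tilt)*np.array([c0,s0,0]))[0];Rz=cv2.Rodrigues(np.array([0,0,np.radians(yaw)]))[0]
    T.world=lambda l:(Rz@Rt@(w0(l)-piv0).T).T+piv0+np.array([dx,dy,0])/1e3
    T.P0=np.array([0,0,P0[2]+np.radians(yaw)])
E
python3 - <<'E'
import track2 as t2
t2.setbase(8.9,-1.1,7.23,4.1)
for a,b in(("b12","b7"),("b12","b9"),("b12","b11"),("b12","b13")):
    print(a,b); t2.T.track(a,b); t2.T.track(a,b,(("side","s"),("scene","c")))
E
```

```text
b12 b7
n [70] rms 0.09 rear dx,dy mm [-0.1 -0.1] yaw deg 0.05 tilt -0.02 
 feet d(mm) in station axes L [ 0.1 -0.2 -0. ] R [ 0.1 -0.  -0. ]
n [70, 35] rms 0.46 rear dx,dy mm [-0.   0.2] yaw deg -0.06 tilt -0.07 
 feet d(mm) in station axes L [-0.2  0.2 -0.2] R [-0.2  0.1 -0.2]
b12 b9
n [74] rms 0.02 rear dx,dy mm [0. 0.] yaw deg -0.02 tilt -0.01 
 feet d(mm) in station axes L [-0.  0. -0.] R [-0. -0. -0.]
n [74, 38] rms 0.06 rear dx,dy mm [-0.  0.] yaw deg -0.01 tilt -0.02 
 feet d(mm) in station axes L [-0.1  0.  -0. ] R [-0. -0. -0.]
b12 b11
n [75] rms 0.12 rear dx,dy mm [-0.1  0.5] yaw deg -0.12 tilt -0.13 
 feet d(mm) in station axes L [-0.4  0.6 -0.3] R [-0.3  0.3 -0.3]
n [75, 38] rms 0.14 rear dx,dy mm [0.1 0.1] yaw deg -0.02 tilt -0.03 
 feet d(mm) in station axes L [ 0.   0.2 -0.1] R [ 0.   0.1 -0.1]
b12 b13
n [74] rms 0.11 rear dx,dy mm [-0.   0.4] yaw deg -0.11 tilt -0.11 
 feet d(mm) in station axes L [-0.3  0.5 -0.3] R [-0.2  0.2 -0.2]
n [74, 38] rms 0.18 rear dx,dy mm [-0.  0.] yaw deg 0.04 tilt -0.01 
 feet d(mm) in station axes L [ 0.1 -0.  -0. ] R [ 0.1  0.1 -0. ]
```

```bash
sed -i 's/^w0=T.world;/Q=P0.copy()\ndef w0(l): return np.c_[Q[0]+np.cos(Q[2])*l[:,0]-np.sin(Q[2])*l[:,1],Q[1]+np.sin(Q[2])*l[:,0]+np.cos(Q[2])*l[:,1],l[:,2]]\n/; s/^ piv0/piv0/' track2.py; sed -i 's/T.P0=np.array(\[0,0,P0\[2\]/T.P0=np.array([0,0,Q[2]/' track2.py
python3 - <<'E'
import track2 as t2
t2.setbase(8.9,-1.1,7.23,4.1)
for a,b in(("b12","b7"),("b12","b9"),("b12","b11"),("b12","b13")):
    print(a,b); t2.T.track(a,b); t2.T.track(a,b,(("side","s"),("scene","c")))
E
```

```text
Traceback (most recent call last):
  File "track2.py", line 5
    piv0=w0(np.array([[0,.065,0.]]))[0]; c0,s0=np.cos(P0[2]),np.sin(P0[2])
IndentationError: unexpected indent
```

```bash
sed -i 's/^ *piv0=w0/piv0=w0/' track2.py
python3 - <<'E'
import track2 as t2
t2.setbase(8.9,-1.1,7.23,4.1)
for a,b in(("b12","b7"),("b12","b9"),("b12","b11"),("b12","b13")):
    print(a,b); t2.T.track(a,b); t2.T.track(a,b,(("side","s"),("scene","c")))
E
```

```text
b12 b7
n [437] rms 0.36 rear dx,dy mm [-1.9  0.7] yaw deg -1.81 tilt 0.12 
 feet d(mm) in station axes L [-5.9  3.2  0.3] R [-6.  -1.5  0.3]
n [437, 149] rms 0.41 rear dx,dy mm [-1.9  1.1] yaw deg -1.84 tilt 0.06 
 feet d(mm) in station axes L [-6.   3.6  0.1] R [-6.1 -1.2  0.1]
b12 b9
n [448] rms 0.04 rear dx,dy mm [ 0.1 -0.1] yaw deg 0.01 tilt -0.0 
 feet d(mm) in station axes L [ 0.1 -0.1 -0. ] R [ 0.1 -0.1 -0. ]
n [448, 166] rms 0.05 rear dx,dy mm [0.1 0. ] yaw deg -0.0 tilt -0.02 
 feet d(mm) in station axes L [ 0.1  0.  -0.1] R [ 0.1 -0.  -0.1]
b12 b11
n [447] rms 0.06 rear dx,dy mm [ 0.2 -0.1] yaw deg 0.05 tilt -0.03 
 feet d(mm) in station axes L [ 0.3 -0.2 -0.1] R [ 0.3 -0.1 -0.1]
n [447, 166] rms 0.09 rear dx,dy mm [0.1 0. ] yaw deg 0.03 tilt -0.07 
 feet d(mm) in station axes L [ 0.2 -0.  -0.1] R [ 0.2  0.  -0.1]
b12 b13
n [444] rms 0.16 rear dx,dy mm [ 0.3 -1.3] yaw deg 0.18 tilt -1.08 
 feet d(mm) in station axes L [ 0.6 -1.7 -2.4] R [ 0.6 -1.2 -2.4]
n [444, 161] rms 0.19 rear dx,dy mm [ 0.2 -0.9] yaw deg 0.13 tilt -1.19 
 feet d(mm) in station axes L [ 0.4 -1.2 -2.7] R [ 0.4 -0.9 -2.7]
```

Emit:
{"api": "move_arm", "payload": {
  "steps": [
    {"dx":0.06,"dy":0,"dz":-0.15,"spin":0},
    {"dx":0.06,"dy":0,"dz":-0.15,"spin":0},
    {"dx":0.06,"dy":0,"dz":-0.15,"spin":0},
    {"dx":0.06,"dy":0,"dz":-0.15,"spin":0},
    {"dx":0.05,"dy":0,"dz":-0.15,"spin":0},
    {"dx":0.05,"dy":0,"dz":-0.15,"spin":0},
    {"dx":0,"dy":0,"dz":0,"spin":0},
    {"dx":0,"dy":0,"dz":0,"spin":0}
  ]
}}

```text
time: 19.75
ee_pos: [0.4951, -0.0781, 0.2403]
eef_rot: [0.864, 0.503, -0.002, -0.001]
ft_force: [-5.9, -1.3, -2.4]
width: 0.0266
grip_force: 50.6
```

```bash
cat > g.py <<'E'
import track2 as t2,sys
t2.pose();t2.T.shot(sys.argv[1]);t2.setbase(8.9,-1.1,7.23,4.1)
t2.T.track(sys.argv[2],sys.argv[1],(("side","s"),("scene","c")))
E
python3 g.py b14 b12
```

```text
t 19.75 p [ 0.4951 -0.0781  0.2403] xyaw 60.42 z [-0.004 -0.001 -1.   ] F [-5.9 -1.3 -2.4] w 0.0266 50.6010611448437 j [-0.74  0.33  0.93  2.   -0.32  0.97 -0.17]
n [443, 160] rms 0.26 rear dx,dy mm [ 0.1 -0.6] yaw deg 0.17 tilt -2.44 
 feet d(mm) in station axes L [ 0.5 -1.1 -5.5] R [ 0.5 -0.6 -5.5]
```

Emit:
{"api": "move_arm", "payload": {
  "steps": [
    {"dx":0.04,"dy":0,"dz":-0.15,"spin":0},
    {"dx":0.04,"dy":0,"dz":-0.15,"spin":0},
    {"dx":0.04,"dy":0,"dz":-0.15,"spin":0},
    {"dx":0.04,"dy":0,"dz":-0.15,"spin":0},
    {"dx":0,"dy":0,"dz":0,"spin":0},
    {"dx":0,"dy":0,"dz":0,"spin":0}
  ]
}}

```text
time: 20.45
ee_pos: [0.4972, -0.0765, 0.2472]
eef_rot: [0.864, 0.503, -0.0, -0.0]
ft_force: [-0.9, 0.6, -7.2]
width: 0.0253
grip_force: 49.9
```

```bash
python3 g.py b15 b12
```

```text
t 20.45 p [ 0.4972 -0.0765  0.2472] xyaw 60.38 z [-0. -0. -1.] F [-0.9  0.6 -7.2] w 0.0253 49.88324761390686 j [-0.75  0.32  0.94  1.99 -0.31  0.98 -0.18]
n [448, 159] rms 0.27 rear dx,dy mm [ 0.1 -0.7] yaw deg 0.19 tilt -2.45 
 feet d(mm) in station axes L [ 0.5 -1.2 -5.5] R [ 0.5 -0.7 -5.5]
```

Emit:
{"api": "move_arm", "payload": {
  "steps": [
    {"dx":0,"dy":0,"dz":0.13,"spin":0},
    {"dx":0,"dy":0,"dz":0,"spin":0},
    {"dx":0,"dy":0,"dz":0,"spin":0}
  ]
}}

```text
time: 20.85
ee_pos: [0.4973, -0.0765, 0.246]
eef_rot: [0.864, 0.503, 0.0, -0.0]
ft_force: [-0.6, -0.5, -5.5]
width: 0.0258
grip_force: 49.9
```

```bash
python3 g.py b16 b15
```

```text
t 20.85 p [ 0.4973 -0.0765  0.246 ] xyaw 60.37 z [ 0.  0. -1.] F [-0.6 -0.5 -5.5] w 0.0258 49.87721621990204 j [-0.75  0.32  0.93  1.99 -0.31  0.98 -0.18]
n [439, 151] rms 0.02 rear dx,dy mm [-0.  0.] yaw deg -0.0 tilt -0.0 
 feet d(mm) in station axes L [-0.  0. -0.] R [-0.  0. -0.]
```

Free (−5.5 N is about the bar's weight). I'll withdraw along the bar axis.

Emit:
{"api": "move_arm", "payload": {
  "steps": [
    {"dx":-0.3,"dy":0.02,"dz":-0.05,"spin":0},
    {"dx":-0.5,"dy":0.03,"dz":-0.085,"spin":0},
    {"dx":-0.5,"dy":0.03,"dz":-0.085,"spin":0},
    {"dx":-0.5,"dy":0.03,"dz":-0.085,"spin":0},
    {"dx":0,"dy":0,"dz":0,"spin":0}
  ]
}}

```text
time: 21.45
ee_pos: [0.489, -0.0937, 0.2493]
eef_rot: [0.865, 0.502, 0.0, 0.0]
ft_force: [0.1, -0.1, -6.0]
width: 0.0258
grip_force: 49.9
```

```bash
python3 g.py b17 b16
```

```text
t 21.45 p [ 0.489  -0.0937  0.2493] xyaw 60.29 z [ 0.  0. -1.] F [ 0.1 -0.1 -6. ] w 0.0258 49.871957302093506 j [-0.73  0.3   0.95  2.01 -0.29  0.98 -0.16]
n [432, 151] rms 0.03 rear dx,dy mm [-0.  0.] yaw deg -0.0 tilt 0.0 
 feet d(mm) in station axes L [-0.  0.  0.] R [-0.  0.  0.]
```

Emit:
{"api": "move_arm", "payload": {
  "steps": [
    {"dx":-1,"dy":0.06,"dz":-0.17,"spin":0},
    {"dx":-2,"dy":0.12,"dz":-0.34,"spin":0},
    {"dx":-2.5,"dy":0.15,"dz":-0.42,"spin":0},
    {"dx":-2.5,"dy":0.15,"dz":-0.42,"spin":0},
    {"dx":-2.5,"dy":0.15,"dz":-0.42,"spin":0},
    {"dx":-2.5,"dy":0.15,"dz":-0.42,"spin":0},
    {"dx":-2.5,"dy":0.15,"dz":-0.42,"spin":0},
    {"dx":-2,"dy":0.9,"dz":0,"spin":-0.08},
    {"dx":-2,"dy":0.9,"dz":0,"spin":-0.08},
    {"dx":-2,"dy":0.9,"dz":0,"spin":-0.08},
    {"dx":0,"dy":0,"dz":0,"spin":0},
    {"dx":0,"dy":0,"dz":0,"spin":0}
  ]
}}

```text
time: 22.75
ee_pos: [0.4186, -0.299, 0.2753]
eef_rot: [0.799, 0.601, -0.0, -0.0]
ft_force: [0.4, -0.6, -5.7]
width: 0.0256
grip_force: 49.9
```

```bash
python3 g.py b18 b16
```

```text
t 22.75 p [ 0.4186 -0.299   0.2753] xyaw 73.92 z [-0. -0. -1.] F [ 0.4 -0.6 -5.7] w 0.0256 49.867849946022034 j [-0.32  0.31  0.98  1.94 -0.3   1.04  0.51]
n [434, 151] rms 0.03 rear dx,dy mm [0.  0.1] yaw deg -0.01 tilt -0.02 
 feet d(mm) in station axes L [-0.   0.1 -0. ] R [-0.  0. -0.]
```

Emit:
{"api": "move_arm", "payload": {
  "steps": [
    {"dx":0,"dy":0,"dz":0.6,"spin":0},
    {"dx":0,"dy":0,"dz":1,"spin":0},
    {"dx":0,"dy":0,"dz":1,"spin":0},
    {"dx":0,"dy":0,"dz":1,"spin":0},
    {"dx":0,"dy":0,"dz":0.6,"spin":0},
    {"dx":0,"dy":0,"dz":0,"spin":0}
  ]
}}

```text
time: 23.45
ee_pos: [0.4195, -0.2975, 0.2321]
eef_rot: [0.798, 0.603, -0.001, -0.001]
ft_force: [0.5, 0.0, -5.4]
width: 0.0258
grip_force: 49.9
```

Emit:
{"api": "move_arm", "payload": {
  "steps": [
    {"dx":0,"dy":0,"dz":0,"spin":0},
    {"dx":0,"dy":0,"dz":0,"spin":0},
    {"dx":0,"dy":0,"dz":0.5,"spin":0},
    {"dx":0,"dy":0,"dz":0.5,"spin":0},
    {"dx":-0.1,"dy":0,"dz":0.8,"spin":0},
    {"dx":-0.1,"dy":0,"dz":0.8,"spin":0},
    {"dx":-0.1,"dy":0,"dz":0.8,"spin":0},
    {"dx":0,"dy":0,"dz":0.6,"spin":0},
    {"dx":0,"dy":0,"dz":0,"spin":0},
    {"dx":0,"dy":0,"dz":0,"spin":0}
  ],
  "squeeze": 9
}}

```text
time: 24.45
ee_pos: [0.4191, -0.3005, 0.193]
eef_rot: [0.798, 0.603, -0.0, -0.0]
ft_force: [0.7, 0.5, -5.9]
width: 0.0259
grip_force: 9.0
```

Emit:
{"api": "move_arm", "payload": {
  "steps": [
    {"dx":0,"dy":0,"dz":0.3,"spin":0},
    {"dx":0,"dy":0,"dz":0.3,"spin":0},
    {"dx":0,"dy":0,"dz":0.1,"spin":0},
    {"dx":0,"dy":0,"dz":0,"spin":0},
    {"dx":0,"dy":0,"dz":0,"spin":0}
  ]
}}

```text
time: 24.95
ee_pos: [0.4191, -0.3006, 0.1863]
eef_rot: [0.798, 0.603, 0.0, -0.0]
ft_force: [-2.2, 0.8, -0.7]
width: 0.0258
grip_force: 9.0
```

Bar is supported by the counter; release and retreat.

Emit:
{"api": "move_arm", "payload": {
  "steps": [
    {"dx":0,"dy":0,"dz":0,"spin":0},
    {"dx":0,"dy":0,"dz":0,"spin":0},
    {"dx":0,"dy":0,"dz":0,"spin":0},
    {"dx":0,"dy":0,"dz":0,"spin":0}
  ],
  "claw": 5
}}

```text
time: 25.35
ee_pos: [0.4192, -0.3006, 0.1863]
eef_rot: [0.798, 0.603, 0.0, 0.0]
ft_force: [0.0, 0.3, 0.0]
width: 0.0472
grip_force: 0.0
```

Emit:
{"api": "move_arm", "payload": {
  "steps": [
    {"dx":0,"dy":0,"dz":-1,"spin":0},
    {"dx":0,"dy":0,"dz":-2,"spin":0},
    {"dx":0,"dy":0,"dz":-4,"spin":0},
    {"dx":0,"dy":0,"dz":-4,"spin":0},
    {"dx":0,"dy":0,"dz":-4,"spin":0},
    {"dx":0,"dy":0,"dz":0,"spin":0},
    {"dx":0,"dy":0,"dz":0,"spin":0},
    {"dx":0,"dy":0,"dz":0,"spin":0},
    {"dx":0,"dy":0,"dz":0,"spin":0},
    {"dx":0,"dy":0,"dz":0,"spin":0}
  ]
}}

```text
time: 26.35
ee_pos: [0.4188, -0.3005, 0.3354]
eef_rot: [0.798, 0.603, -0.001, -0.001]
ft_force: [0.4, -0.3, -0.8]
width: 0.0502
grip_force: 0.0
```

```bash
python3 g.py b19 b16; python3 - <<'E'
from h import *
# tilt/pose check: LK of seated pose vs. start with synthetic init is unreliable; compare station corners via seated tilt instead
snap("wrist","b19w")
# did other things move? template shifts in scene/side
for f0,f,bx in(("side0","b19s",{"cup":(312,235,48,60),"printer":(175,285,95,95),"phone":(325,68,60,35),"block":(318,182,34,32)}),("scene0","b19c",{"cup":(410,150,48,55),"printer":(448,232,90,82)})):
    a=cv2.imread(f"pics/{f0}.png");b=cv2.imread(f"pics/{f}.png")
    for n,(x,y,w,h) in bx.items():
        r=cv2.matchTemplate(b[y-8:y+h+8,x-8:x+w+8],a[y:y+h,x:x+w],cv2.TM_CCOEFF_NORMED);_,v,_,l=cv2.minMaxLoc(r);print(f,n,l[0]-8,l[1]-8,round(v,2))
E
```

```text
t 26.35 p [ 0.4188 -0.3005  0.3354] xyaw 74.11 z [-0.002  0.    -1.   ] F [ 0.4 -0.3 -0.8] w 0.0502 0.0 j [-0.39  0.22  1.04  1.88 -0.2   1.16  0.45]
n [433, 150] rms 0.05 rear dx,dy mm [-0.   0.2] yaw deg -0.01 tilt -0.04 
 feet d(mm) in station axes L [-0.   0.2 -0.1] R [-0.   0.1 -0.1]
b19s cup 0 0 1.0
b19s printer 0 0 1.0
b19s phone 0 0 0.94
b19s block 0 0 0.96
b19c cup 0 0 1.0
b19c printer 0 0 0.98
```

```bash
python3 -c "
from bench import job;print(job.close_job())"
```

```text
the job is handed in; nothing more can be done
None
```

The job is handed in. By image tracking the station's front feet were raised about 9–10 mm, swung about 25 mm until they stopped against the stops, eased back about 0.3 mm, and lowered to roughly plate height (about 4 mm). I did not take a final close-up of the feet in the shoes. The bar was drawn out and left flat on the counter, well clear of the station, and the cup, printer, telephone and block showed no movement.

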